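Load the culture shaker and prove the flask clamps

TASK

Load the orbital shaker for the next culture run: set every culture flask that stands on the bench into the spring clamp whose base ring has the colour of its cap, and push it straight down until it snaps past the arms and stands fully home on the seat; let go of each. When all of them are in, go round once more in the order red, blue, yellow, green (there may be fewer flasks than clamps) and prove each one: grip the flask by its cap and pull straight up with slowly rising force to about 10 N, stop there and hold that pull for half a second (a much harder pull tears it out), then ease it back home and let go. Last of all press the green start key; leave the tip box, the tube rack and the jar alone.

Things in the scene. Friction and masses are not known exactly. Their poses are not given: they have to be found in the camera images.
- flask_red_mid (a point): Culture flask with a red cap (may be absent), clear plastic, about 110 g, upright; point at its centre half-way up, z up. 116 mm tall. Foot rim 68 mm in diameter up to 12 mm above the underside, then a cone to a 27 mm neck. Ribbed cap 40 mm in diameter, 28 mm high, its middle 44 mm above this point: grip it there from above, any yaw. Home in its clamp, this point is 58 mm above the seat.
- clamp_red_seat (a point): Spring clamp with a red base ring, fixed on the shaker tray; point at the middle of its steel seat, z up. Four sprung arms round it, on the tray's diagonals, reach 35 mm above the seat and flare, leading in a flask up to 6 mm off centre. An unpressed flask hangs 20 mm above the seat; about 10 N down snaps it home. Home, it centres itself, gives 0.5 to 1 mm at 10 N of pull and springs back; beyond 15 N it tears out.
- flask_blue_mid (a point): Culture flask with a blue cap (may be absent), clear plastic, about 110 g, upright; point at its centre half-way up, z up. 116 mm tall. Foot rim 68 mm in diameter up to 12 mm above the underside, then a cone to a 27 mm neck. Ribbed cap 40 mm in diameter, 28 mm high, its middle 44 mm above this point: grip it there from above, any yaw. Home in its clamp, this point is 58 mm above the seat.
- clamp_blue_seat (a point): Spring clamp with a blue base ring, fixed on the shaker tray; point at the middle of its steel seat, z up. Four sprung arms round it, on the tray's diagonals, reach 35 mm above the seat and flare, leading in a flask up to 6 mm off centre. An unpressed flask hangs 20 mm above the seat; about 10 N down snaps it home. Home, it centres itself, gives 0.5 to 1 mm at 10 N of pull and springs back; beyond 15 N it tears out.
- flask_yellow_mid (a point): Culture flask with a yellow cap (may be absent), clear plastic, about 110 g, upright; point at its centre half-way up, z up. 116 mm tall. Foot rim 68 mm in diameter up to 12 mm above the underside, then a cone to a 27 mm neck. Ribbed cap 40 mm in diameter, 28 mm high, its middle 44 mm above this point: grip it there from above, any yaw. Home in its clamp, this point is 58 mm above the seat.
- clamp_yellow_seat (a point): Spring clamp with a yellow base ring, fixed on the shaker tray; point at the middle of its steel seat, z up. Four sprung arms round it, on the tray's diagonals, reach 35 mm above the seat and flare, leading in a flask up to 6 mm off centre. An unpressed flask hangs 20 mm above the seat; about 10 N down snaps it home. Home, it centres itself, gives 0.5 to 1 mm at 10 N of pull and springs back; beyond 15 N it tears out.
- flask_green_mid (a point): Culture flask with a green cap (may be absent), clear plastic, about 110 g, upright; point at its centre half-way up, z up. 116 mm tall. Foot rim 68 mm in diameter up to 12 mm above the underside, then a cone to a 27 mm neck. Ribbed cap 40 mm in diameter, 28 mm high, its middle 44 mm above this point: grip it there from above, any yaw. Home in its clamp, this point is 58 mm above the seat.
- clamp_green_seat (a point): Spring clamp with a green base ring, fixed on the shaker tray; point at the middle of its steel seat, z up. Four sprung arms round it, on the tray's diagonals, reach 35 mm above the seat and flare, leading in a flask up to 6 mm off centre. An unpressed flask hangs 20 mm above the seat; about 10 N down snaps it home. Home, it centres itself, gives 0.5 to 1 mm at 10 N of pull and springs back; beyond 15 N it tears out.
- shaker: Orbital shaker, white housing 330 mm (x) by 250 mm (y), 66 mm high, fixed on the bench; origin at the centre of its underside. Aluminium tray 240 mm square on it, centre 40 mm along +x, top 95 mm above the bench; four clamps 57.5 mm either side of the tray's centre in x and y, in an order that changes. Control deck along its -x edge, 67 mm above the bench.
- start_top (a point): Middle of the top face of the green start key, a round push button 26 mm in diameter in a black collar, on the shaker's control deck. Pressed straight down. (The drive starts with a delay: nothing moves during this job.)
- start (a joint): Travel of the start key, m: 0 up, 0.006 fully down; it springs back. It counts as pressed beyond 0.004; fully down takes 5 N.
- tip_box: Bystander: blue pipette tip box, 122 by 84 by 58 mm with its clear lid open behind it; origin at the centre of its underside. To be left alone.
- pcr_rack: Bystander: lime green rack of small tubes, 130 by 88 by 30 mm; origin at the centre of its underside. To be left alone.
- jar: Bystander: white jar with a paper label, 106 mm in diameter, 119 mm tall; origin at the centre of its underside. To be left alone.
Mind the look-alikes: they are no part of the job. What is shaped like the part that bears flask_green_mid but orange is not meant.

How it is judged (in metres and radians):
On the way, in this order (a step that is already met when the one before it is completed fails the run):
1. every flask is pressed fully home in the clamp of its colour and let go (horizontal distance between flask_red_mid and clamp_red_seat below 0.004 m and z of flask_red_mid in the frame of clamp_red_seat below 0.0595 m and angle between each of flask_red_mid, flask_blue_mid, flask_yellow_mid, flask_green_mid's own z axis and vertical below 0.06 rad and contact force between the fingers and flask_red below 0.5 N and horizontal distance between flask_blue_mid and clamp_blue_seat below 0.004 m and z of flask_blue_mid in the frame of clamp_blue_seat below 0.0595 m and contact force between the fingers and flask_blue below 0.5 N and horizontal distance between flask_yellow_mid and clamp_yellow_seat below 0.004 m and z of flask_yellow_mid in the frame of clamp_yellow_seat below 0.0595 m and contact force between the fingers and flask_yellow below 0.5 N and horizontal distance between flask_green_mid and clamp_green_seat below 0.004 m and z of flask_green_mid in the frame of clamp_green_seat below 0.0595 m and contact force between the fingers and flask_green below 0.5 N), for 0.2 s.
2. the red flask, gripped, is pulled up off its seat against its clamp, which holds it with 5.5 to 15.5 N, for 0.3 s (horizontal distance between flask_red_mid and clamp_red_seat below 0.004 m and z of flask_red_mid in the frame of clamp_red_seat between 0.0582 and 0.0605 m and angle between flask_red_mid's own z axis and vertical below 0.06 rad and contact force between flask_red and clamp_red between 5.5 and 15.5 N and contact force between the fingers and flask_red above 5 N), for 0.3 s.
3. the blue flask, gripped, is pulled up off its seat against its clamp, which holds it with 5.5 to 15.5 N, for 0.3 s (horizontal distance between flask_blue_mid and clamp_blue_seat below 0.004 m and z of flask_blue_mid in the frame of clamp_blue_seat between 0.0582 and 0.0605 m and angle between flask_blue_mid's own z axis and vertical below 0.06 rad and contact force between flask_blue and clamp_blue between 5.5 and 15.5 N and contact force between the fingers and flask_blue above 5 N), for 0.3 s.
4. the yellow flask, gripped, is pulled up off its seat against its clamp, which holds it with 5.5 to 15.5 N, for 0.3 s (horizontal distance between flask_yellow_mid and clamp_yellow_seat below 0.004 m and z of flask_yellow_mid in the frame of clamp_yellow_seat between 0.0582 and 0.0605 m and angle between flask_yellow_mid's own z axis and vertical below 0.06 rad and contact force between flask_yellow and clamp_yellow between 5.5 and 15.5 N and contact force between the fingers and flask_yellow above 5 N), for 0.3 s.
5. the green flask, gripped, is pulled up off its seat against its clamp, which holds it with 5.5 to 15.5 N, for 0.3 s (horizontal distance between flask_green_mid and clamp_green_seat below 0.004 m and z of flask_green_mid in the frame of clamp_green_seat between 0.0582 and 0.0605 m and angle between flask_green_mid's own z axis and vertical below 0.06 rad and contact force between flask_green and clamp_green between 5.5 and 15.5 N and contact force between the fingers and flask_green above 5 N), for 0.3 s.
6. the start key is pressed (value of joint start above 0.004 m), for 0.1 s.
At the end, for the whole second after the job is handed in: Every flask present stands upright and still, fully home (within 1.5 mm) and centred (within 4 mm) in the clamp of its colour, after its proof pull, and the start key has been pressed and let up (horizontal distance between flask_red_mid and clamp_red_seat below 0.004 m and z of flask_red_mid in the frame of clamp_red_seat below 0.0595 m and angle between each of flask_red_mid, flask_blue_mid, flask_yellow_mid, flask_green_mid's own z axis and vertical below 0.06 rad and linear speed of each of flask_red, flask_blue, flask_yellow, flask_green below 0.02 m/s and horizontal distance between flask_blue_mid and clamp_blue_seat below 0.004 m and z of flask_blue_mid in the frame of clamp_blue_seat below 0.0595 m and horizontal distance between flask_yellow_mid and clamp_yellow_seat below 0.004 m and z of flask_yellow_mid in the frame of clamp_yellow_seat below 0.0595 m and horizontal distance between flask_green_mid and clamp_green_seat below 0.004 m and z of flask_green_mid in the frame of clamp_green_seat below 0.0595 m and value of joint start below 0.002 m); the robot touches nothing.
It fails at once if the tip box is moved by more than 25 mm (distance of tip_box from where it was at the start of the episode above 0.025 m).
It fails at once if the tube rack is moved by more than 25 mm (distance of pcr_rack from where it was at the start of the episode above 0.025 m).
It fails at once if the jar is moved by more than 25 mm (distance of jar from where it was at the start of the episode above 0.025 m).
Of flask_red, flask_blue, flask_yellow, flask_green only 3 to 4 are there at a start; the rules pass over those that are not, and their reading is None.
At some moment in a run one of flask_red, flask_blue, flask_yellow, flask_green may be knocked a few centimetres aside while the robot is not near it.
It also fails if it takes over 210 s, if anything falls off the work surface, if the arm or the gripper's body presses on something with over 40 N, if the wrist force passes 120 N, or if a joint passes its speed limit or range.

ROBOT

A 6-joint arm with a two-finger parallel gripper is mounted at the origin on the work surface. World frame = base frame: x ahead of the robot, y to its left, z up, the work surface at z = 0. Lengths are in m, angles in degrees, forces in N, time in s.
With the tool pointing down it reaches from about 0.35 to 0.875 m from the base axis. Payload 4.2 kg.
Tool frame: the origin (TCP) lies at the very end of the fingers, on their centre line; the grasp point (between the pads) lies 19 mm behind it (r.grip_point_offset is the distance from the TCP to the grasp point, in m); z points along the fingers, y is the line along which they close (so a half turn about z gives the same grasp; the last joint's range is limited). The gripper opens to 87 mm and grips with 3 to 60 N. Pads are 19 mm wide; open, the fingers measure 117 mm over their backs; the gripper's body (75 mm by 190 mm) begins 51 mm behind the grasp point.
Start: joints at [14.817, 22.042, 0.453, 0, -68.411, -14.817], TCP at [0.625, 0, 0.223] pointing down, gripper open.
Joint ranges: [-179.83, 179.83], [-69.29, 118.12], [-61.27, 80.66], [-181.25, 117.63], [-171.15, -9.14], [-177.46, 177.46]. Speed limits (degrees/s): [159.86, 159.86, 180, 180, 180, 180].

INTERFACE

Orientations are given as a 3x3 rotation matrix whose columns are the frame's x, y, z axes.
In Python, from station import r, cams gives the robot as it stands. The module is installed in compiled form; this text tells all that it offers.
- The arm moves only by the shell command python3 -m handwheel 'ROWS'. ROWS is JSON, a list that holds one entry, the list of rows, each a list of 7 numbers: the turn, a rotation vector about the tool's x, y, z in units of 6 degrees (1.0 is 6 degrees), then the shift along the tool's x, y, z in m, then the finger opening in m, from 0 to 0.087. In form: [[[ax, ay, az, x, y, z, jaw], ...]]. A call has 1 to 12 rows; each row shifts and turns the commanded pose from where the row before left it, along the tool's axes as they then stand; what a row does not reach is not made up. A row lasts 1/10 s, in which the tool goes at most 50 mm and 8.59 degrees, less where a joint would pass 70% of its speed; a pose out of reach is approached as far as the arm can. A call with a gripper value outside its range is refused whole. The fingers move at their own pace and stop on an object; the grip force is fixed at half the most. Time passes only in rows, so rows that do not move let the fingers close. It gives the time, the measured TCP pose, the force, the opening and the grip force at its end, in the units of the state.
- r.sense(): the state, without advancing time (a new reading comes with each control period).
- cams.capture(name): name is "scene" or "side" or "wrist"; returns the picture (400x640x3 uint8, red, green, blue); there is no depth.
- cams.get_calibration(name): a dict with "camera_matrix" (3x3 intrinsics, pixels), "k1" (the pictures are not rectified: a ray, as slopes to the right and down, at radius r is drawn at 1 + k1 r^2 times it, then the intrinsics apply), "rvec" (rotation vector, rad) and "tvec" (3), from world to camera coordinates, as OpenCV has them; the wrist camera has in their place "T_tool_cam" (4x4, takes a point from camera to tool coordinates, whose origin is the TCP and whose axes are the flange's). Camera axes: x right, y down, z forward; pixel columns grow to the right and rows downward; lengths in m; the calibration is good to about 2 mm. A picture is of the moment at which its call begins: read the wrist's pose just before it. get_calibration takes no time and is no camera call.
- r.finish_job(): hands the job in; it is judged then, once.
The state is a dict: "time_s": time; "joints": joint angles; "joint_velocities": joint speeds; "effort": joint torques, N m; "tcp_pos": TCP position; "ee_rot": TCP orientation; "wrist_force": force on the tool from outside, world axes, zero at the start; "moment": the same for the moment, N m; "gripper_width": opening from 0.0 (shut) to 1.0 (fully open); "gripper_force": force on a finger pad.
Only numpy, scipy, OpenCV 4.12 (cv2) and the standard library are available. Lean on these libraries where they do the work, as an engineer would, in place of code of your own. Each camera call takes 0.05 s, during which the arm holds its last target. There are 200 camera calls.

## Working session

There is one attempt and no reset: what is moved stays moved. The work goes in short steps, Python scripts to look and compute and a shell command to move; the robot and the scene stay as the last step left them, time stands still between calls to the robot, and variables do not carry over. Pictures are saved under pics/ and viewed, at most 14 in all, crops included, and the job is handed in when it is done.

```bash
mkdir -p pics; python3 - <<'E'
from station import r,cams
import cv2
for n in ["scene","side","wrist"]:
    cv2.imwrite(f"pics/{n}0.png",cams.capture(n)[:,:,::-1])
    print(n,cams.get_calibration(n))
print(r.sense())
E
```

```text
scene {'camera_matrix': array([[515.88878328,   0.        , 313.54339979],
       [  0.        , 515.88878328, 200.47566199],
       [  0.        ,   0.        ,   1.        ]]), 'k1': -0.1232031423916787, 'rvec': array([ 2.25833487,  1.11311837, -0.39226583]), 'tvec': array([-0.40521852, -0.23546307,  1.85249845])}
side {'camera_matrix': array([[414.25868796,   0.        , 316.90052548],
       [  0.        , 414.25868796, 207.17799941],
       [  0.        ,   0.        ,   1.        ]]), 'k1': -0.060495345510004024, 'rvec': array([ 2.14252587, -0.2136092 ,  0.1224365 ]), 'tvec': array([-0.51293708,  0.19968437,  1.08543221])}
wrist {'camera_matrix': array([[332.28990652,   0.        , 317.36766725],
       [  0.        , 332.28990652, 200.96031052],
       [  0.        ,   0.        ,   1.        ]]), 'k1': -0.01034655565563165, 'T_tool_cam': array([[-6.10445967e-05, -9.63755821e-01, -2.66785894e-01,
         7.32628432e-02],
       [ 9.99999202e-01, -3.95370923e-04,  1.19945052e-03,
         1.87762494e-04],
       [-1.26145681e-03, -2.66785608e-01,  9.63755077e-01,
        -1.62
[... 226 characters left out ...]
-1.48168853e+01]), 'joint_velocities': array([-0.01001053, -0.18199225,  0.1843908 ,  0.16576228, -0.06824437,
        0.02991872]), 'effort': array([ 3.86667998e-04, -3.91052306e+01,  1.87588084e+01,  4.22235444e+00,
        1.23758311e-02, -1.38926293e-04]), 'tcp_pos': array([6.24556281e-01, 1.73576434e-05, 2.21716209e-01]), 'ee_rot': array([[-1.18547640e-04, -9.99998617e-01, -1.65889558e-03],
       [-9.99999986e-01,  1.18740726e-04, -1.16296344e-04],
       [ 1.16493162e-04,  1.65888177e-03, -9.99998617e-01]]), 'wrist_force': array([-0.27114476,  0.37542337,  0.3250431 ]), 'moment': array([ 0.02406306,  0.01358618, -0.00835881]), 'gripper_force': 0.0, 'gripper_width': 1.0012751916000973}
```

View pics/scene0.png

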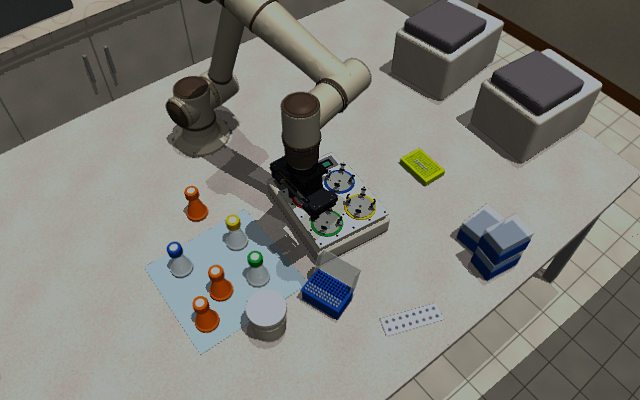

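View pics/side0.png

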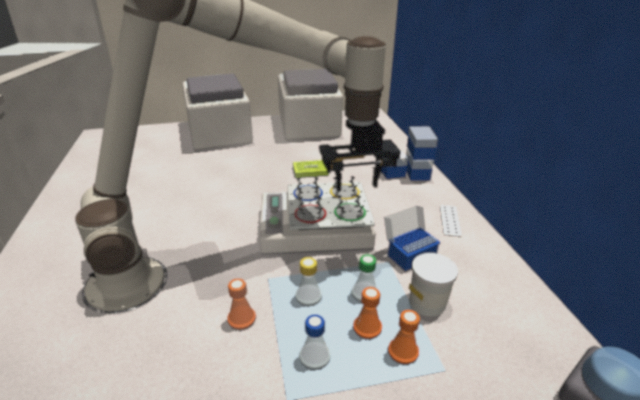

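The scene picture shows the flasks with blue (175,247), yellow (233,221) and green (256,258) caps. The orange look-alikes are at (193,191), (217,272) and (202,303). The clamp rings are red about (297,200), blue (340,180), yellow (360,206) and green (327,222). No red cap is evident yet, so I'll check with a crop.

```bash
cat > h.py <<'E'
from station import r,cams
import cv2, numpy as np
def ray(name,uv,pose=None):
    c=cams.get_calibration(name)
    p=cv2.undistortPoints(np.array([[uv]],float),c["camera_matrix"],np.array([c["k1"],0,0,0.]))[0,0]
    d=np.array([p[0],p[1],1.])
    if name=="wrist":
        T=c["T_tool_cam"]; P,R=pose
        o=P+R@T[:3,3]; d=R@T[:3,:3]@d
    else:
        R=cv2.Rodrigues(c["rvec"])[0]; o=-R.T@c["tvec"]; d=R.T@d
    return o,d/np.linalg.norm(d)
def meet(rays):
    A=sum(np.eye(3)-np.outer(d,d) for o,d in rays); b=sum((np.eye(3)-np.outer(d,d))@o for o,d in rays)
    x=np.linalg.solve(A,b); return x,max(np.linalg.norm(np.cross(x-o,d)) for o,d in rays)
def plane(ra,z):
    o,d=ra; return o+d*(z-o[2])/d[2]
H={'red':[(0,5),(174,180)],'orange':[(6,14)],'yellow':[(22,32)],'green':[(50,80)],'blue':[(100,118)]}
def blobs(im,col,smin=130,vmin=50,amin=25):
    h=cv2.cvtColor(im,cv2.COLOR_RGB2HSV); m=0
    for a,b in H[col]: m=m|cv2.inRange(h,(a,smin,vmin),(b,255,255))
    n,l,s,c=cv2.connectedComponentsWithStats(m)
    return [(s[i][4],tuple(s[i][:4]),c[i].round(1)) for i in range(1,n) if s[i][4]>=amin]
def snap(name,fn):
    s=r.sense(); im=cams.capture(name); cv2.imwrite("pics/"+fn,im[:,:,::-1]); return im,(s["tcp_pos"],s["ee_rot"])
E
python3 - <<'E'
from h import *
for n in ["scene","side"]:
    im=cv2.imread(f"pics/{n}0.png")[:,:,::-1].copy()
    for c in H:
        print(n,c,[(int(a),[int(v) for v in b],*k) for a,b,k in blobs(im,c)])
a=cv2.imread("pics/scene0.png")[160:350,140:400]; b=cv2.imread("pics/side0.png")[150:370,215:475]
a=cv2.resize(a,(400,292),interpolation=2);b=cv2.resize(b,(400,338),interpolation=2)
cv2.imwrite("pics/c1.png",np.hstack([cv2.copyMakeBorder(a,0,46,0,0,0),b]))
E
```

```text
scene red [(27, [292, 198, 11, 10], np.float64(296.2), np.float64(203.0))]
scene orange [(479, [184, 186, 24, 35], np.float64(195.1), np.float64(205.9)), (551, [208, 265, 25, 36], np.float64(219.3), np.float64(285.5)), (576, [193, 297, 26, 35], np.float64(205.2), np.float64(316.9))]
scene yellow [(204, [402, 148, 43, 33], np.float64(423.9), np.float64(165.1)), (113, [344, 202, 32, 18], np.float64(359.1), np.float64(213.1)), (139, [226, 215, 14, 16], np.float64(232.9), np.float64(223.2))]
scene green [(99, [311, 220, 32, 17], np.float64(326.7), np.float64(230.1)), (91, [248, 251, 15, 14], np.float64(254.8), np.float64(257.4))]
scene blue [(90, [324, 178, 31, 15], np.float64(339.1), np.float64(187.0)), (223, [495, 240, 35, 25], np.float64(511.9), np.float64(251.9)), (119, [167, 242, 15, 16], np.float64(174.5), np.float64(250.1)), (181, [488, 256, 33, 24], np.float64(503.2), np.float64(267.7)), (1022, [301, 269, 53, 51], np.float64(328.6), np.float64(290.8))]
side red []
side orange [(701, [228, 282, 27, 47], np.float64(239.8), np.float64(310.1)), (788, [354, 289, 27, 49], np.float64(368.1), np.float64(318.1)), (930, [389, 310, 31, 53], np.float64(404.9), np.float64(341.3))]
side yellow [(133, [300, 260, 17, 15], np.float64(308.0), np.float64(268.5)), (45, [411, 286, 11, 13], np.float64(415.9), np.float64(292.4))]
side green [(73, [361, 261, 13, 10], np.float64(366.7), np.float64(265.9))]
side blue [(60492, [389, 0, 251, 357], np.float64(538.2), np.float64(134.9)), (426, [382, 165, 48, 15], np.float64(405.9), np.float64(172.3)), (802, [389, 229, 50, 41], np.float64(408.3), np.float64(247.7)), (167, [306, 319, 18, 17], np.float64(314.5), np.float64(328.9))]
```

View pics/c1.png

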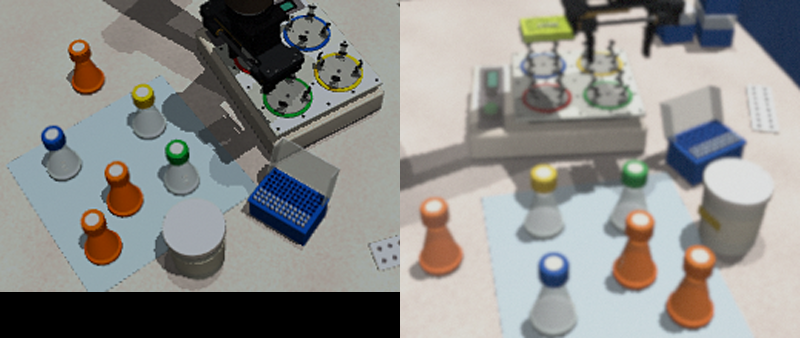

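View pics/wrist0.png

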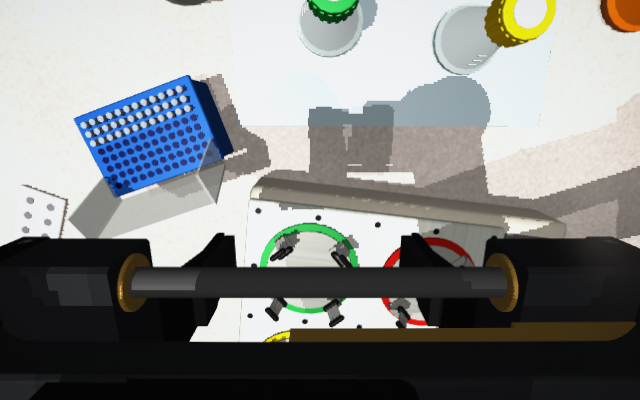

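The crop shows three flasks on the bench: blue, yellow and green. All three orange ones are look-alikes with orange bodies, so red is absent. The wrist view shows the green ring at (309,265), the red at about (430,280), and the green and yellow caps at the top.

```bash
python3 - <<'E'
from h import *
S={'yellow':((233,223),(308.5,267.5)),'green':((255.5,258),(367.5,264)),'blue':((174.5,250),(315,327.5))}
for c,(a,b) in S.items():
    x,e=meet([ray("scene",a),ray("side",b)]);print(c,x.round(4),round(e,4))
for n,a,b in [('o1',(193,191),(237,289)),('o2',(217,272),(371,299)),('o3',(202,303),(409,321)),('jar',(266,300),(434,270)),('tip',(331,285),(410,247))]:
    x,e=meet([ray("scene",a),ray("side",b)]);print(n,x.round(3),round(e,3))
for c,uv,uw in [('red',(297,201),(310,213)),('green',(327,223),(350,213)),('blue',(340,181),(308,192)),('yellow',(360,206),(345,193))]:
    x,e=meet([ray("scene",uv),ray("side",uw)])
    print('ring',c,plane(ray("scene",uv),.1).round(3),x.round(3),round(e,3))
for uv in [(327,163),(310,170)]: print('key?',plane(ray("scene",uv),.07).round(3))
E
```

```text
yellow [ 0.4724 -0.1441  0.0994] 0.0009
green [ 0.6139 -0.1598  0.1015] 0.0026
blue [ 0.4514 -0.3256  0.0989] 0.0017
o1 [ 0.299 -0.18   0.099] 0.004
o2 [ 0.587 -0.268  0.099] 0.004
o3 [ 0.644 -0.348  0.102] 0.004
jar [ 0.751 -0.22   0.118] 0.011
tip [ 0.781 -0.029  0.032] 0.01
ring red [0.52  0.051 0.1  ] [0.52  0.052 0.113] 0.008
ring green [0.638 0.072 0.1  ] [0.635 0.074 0.093] 0.002
ring blue [0.538 0.202 0.1  ] [0.536 0.203 0.097] 0.0
ring yellow [0.649 0.187 0.1  ] [0.649 0.188 0.093] 0.004
key? [0.433 0.234 0.07 ]
key? [0.424 0.172 0.07 ]
```

```bash
python3 -m handwheel '[[[0,0,0,-0.01,0.005,-0.045,0.087],[0,0,0,-0.01,0.005,-0.045,0.087],[0,0,0,-0.02,0.005,-0.04,0.087],[0,0,0,-0.02,0.005,-0.04,0.087],[0,0,0,-0.035,0.005,0,0.087],[0,0,0,-0.035,0.005,0,0.087],[0,0,0,-0.035,0.005,0,0.087],[0,0,0,-0.035,0.005,0,0.087],[0,0,0,0,0,0,0.087],[0,0,0,0,0,0,0.087]]]'; python3 - <<'E'
from h import *
im,p=snap("wrist","w1.png"); print(p[0])
for c in H: print(c,[(int(a),[int(v) for v in b],*k) for a,b,k in blobs(im,c,110)])
E
```

```text
time_s: 1.15
tcp_pos: [0.5847, 0.2006, 0.392]
ee_rot: [[0.002, -1.0, -0.001], [-1.0, -0.002, -0.001], [0.001, 0.001, -1.0]]
wrist_force: [-0.7, -0.6, -0.3]
gripper_width: 1.001
gripper_force: 0.0
[0.58470681 0.20064287 0.39195516]
red [(224, [358, 39, 38, 15], np.float64(376.2), np.float64(44.1)), (527, [333, 43, 55, 73], np.float64(349.7), np.float64(89.4)), (190, [393, 60, 12, 39], np.float64(400.0), np.float64(79.5))]
orange []
yellow [(484, [245, 120, 62, 61], np.float64(286.6), np.float64(140.4)), (158, [239, 137, 9, 36], np.float64(242.0), np.float64(153.7)), (128, [251, 177, 34, 11], np.float64(267.0), np.float64(183.7)), (1102, [275, 305, 70, 38], np.float64(304.7), np.float64(317.9))]
green [(213, [260, 27, 41, 12], np.float64(280.6), np.float64(31.0)), (207, [244, 39, 12, 42], np.float64(248.2), np.float64(59.1)), (487, [252, 39, 65, 65], np.float64(295.5), np.float64(82.8)), (305, [437, 73, 19, 21], np.float64(445.8), np.float64(83.2))]
blue [(799, [127, 0, 68, 22], np.float64(153.3), np.float64(7.2)), (2094, [0, 109, 31, 137], np.float64(9.6), np.float64(195.4)), (441, [322, 132, 62, 54], np.float64(343.2), np.float64(148.3)), (153, [376, 155, 13, 34], np.float64(383.7), np.float64(171.3)), (135, [337, 189, 34, 9], np.float64(352.9), np.float64(194.1))]
```

View pics/w1.png

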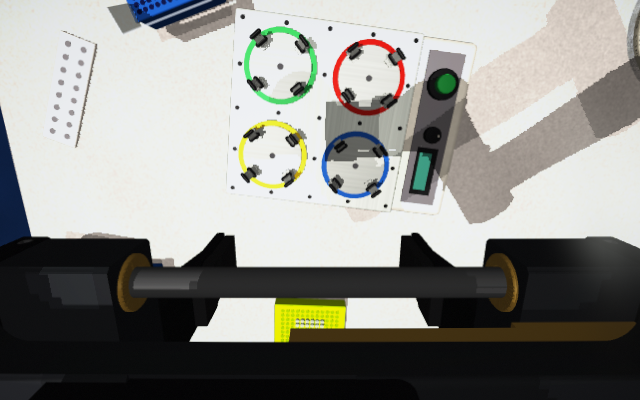

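The wrist view shows the whole shaker. The seat dots are at green (280,66), red (369,78), yellow (272,156) and blue (355,166). The start key is at (445,83).

Next I take a second wrist view from about 100 mm to the side for heights, on the way to the flasks.

```bash
python3 -m handwheel '[[[0,0,0,0.04,0.02,0,0.087],[0,0,0,0.04,0.02,0,0.087],[0,0,0,0.02,0.02,0,0.087],[0,0,0,0,0,0,0.087],[0,0,0,0,0,0,0.087]]]' | head -2; python3 - <<'E'
from h import *
im,p=snap("wrist","w2.png"); print(p[0]); print(p[1].round(4).tolist())
for c in H: print(c,[(int(a),[int(v) for v in b],*k) for a,b,k in blobs(im,c,110)])
E
```

```text
time_s: 1.7
tcp_pos: [0.5248, 0.0986, 0.3934]
[0.52484759 0.09857799 0.39342281]
[[-0.0023, -1.0, 0.0017], [-1.0, 0.0023, 0.0009], [-0.0009, -0.0017, -1.0]]
red [(632, [289, 122, 68, 58], np.float64(323.4), np.float64(145.0)), (149, [302, 179, 36, 10], np.float64(319.3), np.float64(185.0))]
orange []
yellow [(441, [205, 194, 62, 55], np.float64(246.2), np.float64(211.8)), (112, [203, 214, 9, 28], np.float64(206.0), np.float64(226.7)), (37, [235, 250, 10, 5], np.float64(239.3), np.float64(252.2))]
green [(449, [219, 111, 55, 67], np.float64(255.4), np.float64(134.2)), (140, [206, 127, 7, 36], np.float64(208.6), np.float64(143.6)), (283, [387, 150, 19, 19], np.float64(396.3), np.float64(158.8)), (122, [218, 168, 32, 12], np.float64(233.2), np.float64(175.0))]
blue [(5055, [78, 11, 115, 90], np.float64(135.8), np.float64(58.7)), (540, [282, 203, 63, 52], np.float64(314.1), np.float64(222.8)), (90, [296, 256, 29, 7], np.float64(309.8), np.float64(259.8))]
```

View pics/w2.png

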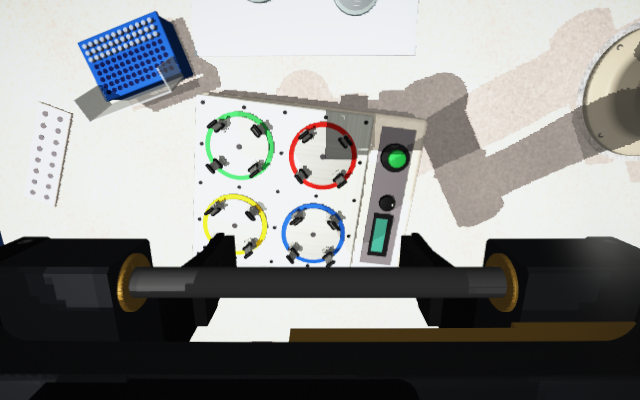

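The second view shows the seat dots at green (239,146), red (323,157), yellow (235,226) and blue (313,235). The key is at (397,159).

```bash
python3 - <<'E'
from h import *
R1=np.array([[.002,-1,-.001],[-1,-.002,-.001],[.001,.001,-1]]);P1=np.array([.5847,.2006,.392])
R2=np.array([[-0.0023,-1,.0017],[-1,.0023,.0009],[-.0009,-.0017,-1]]);P2=np.array([.52485,.09858,.39342])
D={'green':((280,66.5),(239,146)),'red':((369,78),(323,157)),'yellow':((272,156),(235,226)),'blue':((355,166),(313,235)),'key':((445.7,83.2),(396.5,159))}
for k,(a,b) in D.items():
    ra,rb=ray("wrist",a,(P1,R1)),ray("wrist",b,(P2,R2)); x,e=meet([ra,rb]); z=.1 if k!='key' else .08
    print(k,x.round(4),round(e,4),plane(ra,z).round(4),plane(rb,z).round(4))
x={k:(plane(ray("wrist",a,(P1,R1)),.1)+plane(ray("wrist",b,(P2,R2)),.1))/2 for k,(a,b) in D.items()}
print(np.linalg.norm(x['green']-x['red']),np.linalg.norm(x['yellow']-x['blue']),np.linalg.norm(x['green']-x['yellow']),np.linalg.norm(x['blue']-x['red']))
v=x['green']-x['red'];print(np.degrees(np.arctan2(v[1],v[0])))
E
```

```text
green [0.632  0.0742 0.0968] 0.0 [0.6317 0.0746 0.1   ] [0.6313 0.0738 0.1   ]
red [0.5172 0.0886 0.1023] 0.0004 [0.5173 0.0882 0.1   ] [0.5168 0.0892 0.1   ]
yellow [0.6455 0.1895 0.0988] 0.0005 [0.6457 0.1891 0.1   ] [0.6447 0.1894 0.1   ]
blue [0.5316 0.2027 0.1017] 0.0004 [0.5317 0.2027 0.1   ] [0.5312 0.2036 0.1   ]
key [0.4134 0.0935 0.0897] 0.0002 [0.41   0.0927 0.08  ] [0.4109 0.095  0.08  ]
0.11536010637774607 0.11458754124679509 0.1158429491077172 0.11538696070496789
-7.202261316564105
```

Seats by triangulation are at z≈0.099: green (0.6315,0.0742), yellow (0.645,0.1895), blue (0.5315,0.203). The tray is yawed −7°. Now a view over the flasks.

```bash
python3 -m handwheel '[[[0,0,0,0.04,0,0,0.087],[0,0,0,0.04,0,0,0.087],[0,0,0,0.04,0,0,0.087],[0,0,0,0.04,0,0,0.087],[0,0,0,0.04,0,0,0.087],[0,0,0,0.04,0,0,0.087],[0,0,0,0.03,0,0,0.087],[0,0,0,0,0,0,0.087],[0,0,0,0,0,0,0.087]]]' | head -2; cat > look.py <<'E'
from h import *
import sys
# cap tops: fit circle to the hull of the cap mask is skewed by the side; use the white/cap-top disc via ray to plane z
im,p=snap("wrist",sys.argv[1]); print(p[0].round(4)); print(p[1].round(4).tolist())
for c in ['blue','yellow','green']:
    for a,b,k in blobs(im,c,110,amin=150):
        uv=(b[0]+b[2]/2-.5,b[1]+b[3]/2-.5); print(c,int(a),[int(v) for v in b],plane(ray("wrist",uv,p),.102).round(4))
E
python3 look.py w3.png
```

```text
time_s: 2.65
tcp_pos: [0.5256, -0.1702, 0.3916]
[ 0.5256 -0.1702  0.3916]
[[-0.0012, -1.0, -0.0015], [-1.0, 0.0012, 0.0004], [-0.0004, 0.0015, -1.0]]
blue 693 [360, 23, 36, 38] [ 0.4491 -0.3249  0.102 ]
blue 3007 [109, 196, 98, 69] [ 0.7561 -0.0751  0.102 ]
yellow 207 [178, 96, 19, 36] [ 0.696  -0.2381  0.102 ]
yellow 496 [342, 169, 31, 31] [ 0.4692 -0.1426  0.102 ]
green 477 [238, 157, 32, 31] [ 0.6124 -0.1598  0.102 ]
green 186 [261, 297, 19, 40] [0.5988 0.0692 0.102 ]
green 180 [379, 315, 16, 14] [0.4159 0.0789 0.102 ]
```

View pics/w3.png

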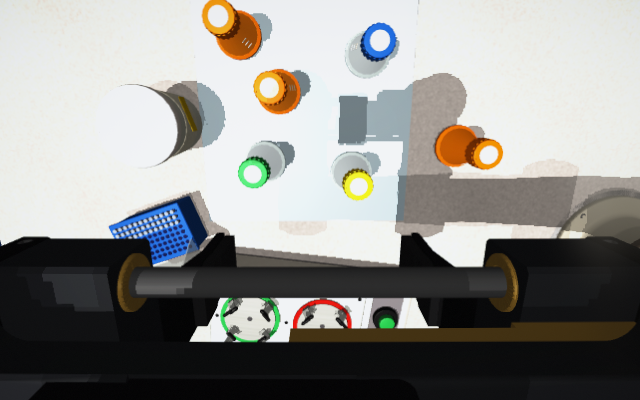

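Blue cap is at (378,41), yellow (358,185), green (254,173), agreeing with the two fixed cameras. Now reach for blue at (0.4505,-0.324).

```bash
python3 -m handwheel '[[[0,0,0,0.04,0.02,0.0,0.087],[0,0,0,0.04,0.02,0.03,0.087],[0,0,0,0.04,0.02,0.03,0.087],[0,0,0,0.034,0.015,0.03,0.087],[0,0,0,0,0,0.04,0.087],[0,0,0,0,0,0.04,0.087],[0,0,0,0,0,0.04,0.087],[0,0,0,0,0,0.03,0.087],[0,0,0,0,0,0,0.087],[0,0,0,0,0,0,0.087]]]'; python3 - <<'E'
from h import *
im,p=snap("wrist","w4.png")
print([(int(a),[int(v) for v in b],plane(ray("wrist",(b[0]+b[2]/2,b[1]+b[3]/2),p),.11).round(4)) for a,b,k in blobs(im,"blue",110)])
E
```

```text
time_s: 3.7
tcp_pos: [0.454, -0.3179, 0.1576]
ee_rot: [[0.002, -1.0, 0.0], [-1.0, -0.002, -0.001], [0.001, -0.0, -1.0]]
wrist_force: [0.4, 0.5, 1.7]
gripper_width: 0.997
gripper_force: 0.0
[(2091, [292, 178, 63, 66], array([ 0.4495, -0.3261,  0.11  ]))]
```

```bash
python3 -m handwheel '[[[0,0,0,0.007,0.004,0.01,0.087],[0,0,0,0,0,0.03,0.087],[0,0,0,0,0,0.025,0.087],[0,0,0,0,0,0.01,0.087],[0,0,0,0,0,0,0.087],[0,0,0,0,0,0,0.03],[0,0,0,0,0,0,0.03],[0,0,0,0,0,0,0.03],[0,0,0,0,0,0,0.03],[0,0,0,0,0,0,0.03],[0,0,0,0,0,0,0.03]]]'
```

```text
time_s: 4.85
tcp_pos: [0.4489, -0.3253, 0.082]
ee_rot: [[0.0, -1.0, 0.0], [-1.0, -0.0, -0.0], [0.0, -0.0, -1.0]]
wrist_force: [0.3, 1.2, -0.2]
gripper_width: 0.543
gripper_force: 0.0
```

```bash
python3 -m handwheel '[[[0,0,0,0,0,0,0.02],[0,0,0,0,0,0,0.02],[0,0,0,0,0,0,0.02],[0,0,0,0,0,0,0.02]]]'; python3 -m handwheel '[[[0,0,0,0,0,-0.02,0.02],[0,0,0,0,0,-0.04,0.02],[0,0,0,0,0,-0.04,0.02],[0,0,0,0,0,-0.04,0.02],[0,0,0,0,0,-0.04,0.02],[0,0,0,0,0,-0.04,0.02],[0,0,0,0,0,0,0.02],[0,0,0,0,0,0,0.02]]]'
```

```text
time_s: 5.25
tcp_pos: [0.449, -0.3253, 0.0819]
ee_rot: [[0.0, -1.0, 0.0], [-1.0, -0.0, -0.0], [0.0, -0.0, -1.0]]
wrist_force: [0.7, 0.6, -0.2]
gripper_width: 0.447
gripper_force: 30.0
time_s: 6.05
tcp_pos: [0.4487, -0.3249, 0.3021]
ee_rot: [[-0.0, -1.0, 0.001], [-1.0, 0.0, 0.001], [-0.001, -0.001, -1.0]]
wrist_force: [0.2, 1.0, -1.6]
gripper_width: 0.449
gripper_force: 30.0
```

```bash
python3 -m handwheel '[[[0,0,0,-0.044,-0.007,0,0.02],[0,0,0,-0.044,-0.007,0,0.02],[0,0,0,-0.044,-0.007,0,0.02],[0,0,0,-0.044,-0.007,0,0.02],[0,0,0,-0.044,-0.007,0,0.02],[0,0,0,-0.044,-0.007,0,0.02],[0,0,0,-0.044,-0.007,0,0.02],[0,0,0,-0.044,-0.007,0,0.02],[0,0,0,-0.044,-0.007,0,0.02],[0,0,0,-0.044,-0.007,0,0.02],[0,0,0,-0.044,-0.007,0,0.02],[0,0,0,-0.044,-0.006,0,0.02]]]';python3 -m handwheel '[[[0,0,0,0,0,0,0.02],[0,0,0,0,0,0,0.02],[0,0,0,0,0,0,0.02]]]'; python3 - <<'E'
from h import *
im,p=snap("wrist","w5.png")
E
```

```text
time_s: 7.25
tcp_pos: [0.5308, 0.2042, 0.2993]
ee_rot: [[0.0, -1.0, -0.004], [-1.0, -0.0, -0.002], [0.002, 0.004, -1.0]]
wrist_force: [0.6, 0.6, -1.4]
gripper_width: 0.445
gripper_force: 30.0
time_s: 7.55
tcp_pos: [0.5312, 0.2018, 0.3005]
ee_rot: [[-0.001, -1.0, -0.003], [-1.0, 0.001, -0.002], [0.002, 0.003, -1.0]]
wrist_force: [-0.3, 0.8, -1.0]
gripper_width: 0.446
gripper_force: 30.0
```

View pics/w5.png

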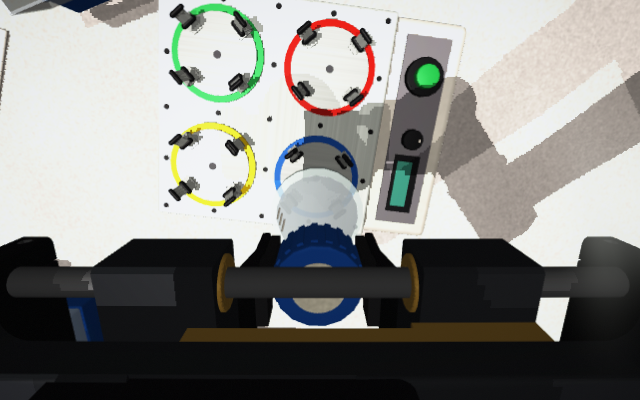

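Flask hangs over the blue clamp in line (neck at column 317). Descend to just above the hang height.

```bash
python3 -m handwheel '[[[0,0,0,-0.001,0,0.03,0.02],[0,0,0,0,0,0.03,0.02],[0,0,0,0,0,0.02,0.02],[0,0,0,0,0,0.01,0.02],[0,0,0,0,0,0,0.02],[0,0,0,0,0,0,0.02]]]';python3 -m handwheel '[[[0,0,0,0,0,0.003,0.02],[0,0,0,0,0,0.003,0.02],[0,0,0,0,0,0.003,0.02],[0,0,0,0,0,0.003,0.02],[0,0,0,0,0,0.003,0.02],[0,0,0,0,0,0,0.02]]]'
```

```text
time_s: 8.2
tcp_pos: [0.5326, 0.2035, 0.2131]
ee_rot: [[-0.001, -1.0, 0.002], [-1.0, 0.001, 0.001], [-0.001, -0.002, -1.0]]
wrist_force: [0.1, -0.9, -0.9]
gripper_width: 0.446
gripper_force: 30.0
time_s: 8.8
tcp_pos: [0.532, 0.2036, 0.1968]
ee_rot: [[0.0, -1.0, 0.0], [-1.0, -0.0, -0.0], [0.0, -0.0, -1.0]]
wrist_force: [0.5, -0.9, 0.1]
gripper_width: 0.448
gripper_force: 30.0
```

```bash
python3 -m handwheel '[[[0,0,0,0,0,0.002,0.02],[0,0,0,0,0,0.002,0.02],[0,0,0,0,0,0,0.02]]]';python3 -m handwheel '[[[0,0,0,0,0,0.002,0.02],[0,0,0,0,0,0.002,0.02],[0,0,0,0,0,0,0.02]]]';python3 -m handwheel '[[[0,0,0,0,0,0.002,0.02],[0,0,0,0,0,0.002,0.02],[0,0,0,0,0,0,0.02]]]'
```

```text
time_s: 9.1
tcp_pos: [0.5326, 0.2039, 0.1943]
ee_rot: [[0.001, -1.0, 0.002], [-1.0, -0.001, 0.001], [-0.001, -0.002, -1.0]]
wrist_force: [-0.7, -1.3, 5.3]
gripper_width: 0.447
gripper_force: 30.0
time_s: 9.4
tcp_pos: [0.5325, 0.2039, 0.1903]
ee_rot: [[0.0, -1.0, 0.002], [-1.0, -0.0, 0.001], [-0.001, -0.002, -1.0]]
wrist_force: [-1.1, -1.6, 3.6]
gripper_width: 0.447
gripper_force: 30.0
time_s: 9.7
tcp_pos: [0.5317, 0.2038, 0.184]
ee_rot: [[-0.0, -1.0, -0.001], [-1.0, 0.0, 0.0], [-0.0, 0.001, -1.0]]
wrist_force: [1.2, -0.6, -2.8]
gripper_width: 0.451
gripper_force: 30.0
```

```bash
python3 -m handwheel '[[[0,0,0,0,0,0.002,0.02],[0,0,0,0,0,0.001,0.02],[0,0,0,0,0,0,0.02]]]';python3 -m handwheel '[[[0,0,0,0,0,0.001,0.02],[0,0,0,0,0,0,0.02],[0,0,0,0,0,0,0.02]]]'
```

```text
time_s: 10.0
tcp_pos: [0.5312, 0.2036, 0.1811]
ee_rot: [[-0.0, -1.0, -0.002], [-1.0, 0.0, -0.001], [0.001, 0.002, -1.0]]
wrist_force: [-0.7, -0.9, -0.7]
gripper_width: 0.445
gripper_force: 30.0
time_s: 10.3
tcp_pos: [0.5314, 0.2035, 0.181]
ee_rot: [[-0.0, -1.0, -0.001], [-1.0, 0.0, -0.0], [0.0, 0.001, -1.0]]
wrist_force: [-2.1, -1.2, 2.3]
gripper_width: 0.447
gripper_force: 29.9
```

```bash
python3 -m handwheel '[[[0,0,0,0,0,0.001,0.02],[0,0,0,0,0,0.001,0.02],[0,0,0,0,0,0,0.02],[0,0,0,0,0,0,0.02]]]';python3 -m handwheel '[[[0,0,0,0,0,-0.002,0.02],[0,0,0,0,0,0,0.02],[0,0,0,0,0,0,0.087],[0,0,0,0,0,0,0.087],[0,0,0,0,0,0,0.087],[0,0,0,0,0,0,0.087],[0,0,0,0,0,0,0.087],[0,0,0,0,0,0,0.087]]]'
```

```text
time_s: 10.7
tcp_pos: [0.5316, 0.2031, 0.1808]
ee_rot: [[0.001, -1.0, 0.0], [-1.0, -0.001, -0.001], [0.001, -0.0, -1.0]]
wrist_force: [-4.3, -3.0, 9.8]
gripper_width: 0.448
gripper_force: 29.9
time_s: 11.5
tcp_pos: [0.532, 0.2039, 0.1808]
ee_rot: [[0.0, -1.0, 0.0], [-1.0, -0.0, 0.0], [-0.0, -0.0, -1.0]]
wrist_force: [-0.3, -0.4, -1.0]
gripper_width: 0.906
gripper_force: 0.0
```

Blue is home (TCP z 0.181 with 9.8 N on the seat). Now to yellow.

```bash
python3 -m handwheel '[[[0,0,0,0,0,-0.02,0.087],[0,0,0,0,0,-0.05,0.087],[0,0,0,0,0,-0.05,0.087],[0,0,0,0.04,0.008,0,0.087],[0,0,0,0.04,0.008,0,0.087],[0,0,0,0.04,0.008,0,0.087],[0,0,0,0.04,0.008,0,0.087],[0,0,0,0.04,0.008,0,0.087],[0,0,0,0.04,0.01,0,0.087],[0,0,0,0.04,0.01,0,0.087],[0,0,0,0,0,0,0.087],[0,0,0,0,0,0,0.087]]]' | head -2; python3 look.py w6.png
```

```text
time_s: 12.7
tcp_pos: [0.4717, -0.0769, 0.301]
[ 0.4717 -0.0769  0.301 ]
[[-0.002, -1.0, 0.0007], [-1.0, 0.002, 0.0003], [-0.0003, -0.0007, -1.0]]
blue 6167 [12, 147, 133, 91] [ 0.7408 -0.0611  0.102 ]
yellow 463 [84, 2, 32, 51] [ 0.687  -0.2296  0.102 ]
yellow 798 [299, 96, 41, 41] [ 0.4693 -0.1431  0.102 ]
green 876 [159, 79, 42, 41] [ 0.6148 -0.1607  0.102 ]
green 291 [354, 298, 20, 17] [0.4144 0.0851 0.102 ]
```

```bash
python3 -m handwheel '[[[0,0,0,0.033,0.002,0,0.087],[0,0,0,0.033,0,0.01,0.087],[0,0,0,0,0,0.04,0.087],[0,0,0,0,0,0.04,0.087],[0,0,0,0,0,0.04,0.087],[0,0,0,0,0,0.04,0.087],[0,0,0,0,0,0.03,0.087],[0,0,0,0,0,0.018,0.087],[0,0,0,0,0,0,0.087],[0,0,0,0,0,0,0.087]]]'; python3 -m handwheel '[[[0,0,0,0,0,0,0.02],[0,0,0,0,0,0,0.02],[0,0,0,0,0,0,0.02],[0,0,0,0,0,0,0.02],[0,0,0,0,0,0,0.02],[0,0,0,0,0,0,0.02],[0,0,0,0,0,0,0.02],[0,0,0,0,0,0,0.02],[0,0,0,0,0,0,0.02]]]'
```

```text
time_s: 13.75
tcp_pos: [0.4708, -0.1415, 0.0831]
ee_rot: [[0.002, -1.0, 0.0], [-1.0, -0.002, -0.0], [0.0, -0.0, -1.0]]
wrist_force: [0.5, 0.4, 0.3]
gripper_width: 0.994
gripper_force: 0.0
time_s: 14.65
tcp_pos: [0.4699, -0.1423, 0.0829]
ee_rot: [[0.0, -1.0, 0.0], [-1.0, -0.0, -0.0], [0.0, -0.0, -1.0]]
wrist_force: [0.2, -1.0, -0.6]
gripper_width: 0.446
gripper_force: 30.0
```

```bash
python3 -m handwheel '[[[0,0,0,0,0,-0.02,0.02],[0,0,0,0,0,-0.05,0.02],[0,0,0,0,0,-0.05,0.02],[0,0,0,0,0,-0.05,0.02],[0,0,0,0,0,-0.05,0.02],[0,0,0,0,0,0,0.02]]]'; python3 -m handwheel '[[[0,0,0,-0.037,-0.0195,0,0.02],[0,0,0,-0.037,-0.0195,0,0.02],[0,0,0,-0.037,-0.0195,0,0.02],[0,0,0,-0.037,-0.0195,0,0.02],[0,0,0,-0.037,-0.0195,0,0.02],[0,0,0,-0.037,-0.0195,0,0.02],[0,0,0,-0.037,-0.0195,0,0.02],[0,0,0,-0.037,-0.0195,0,0.02],[0,0,0,-0.037,-0.0195,0,0.02],[0,0,0,0,0,0,0.02],[0,0,0,0,0,0,0.02],[0,0,0,0,0,0,0.02]]]'
```

```text
time_s: 15.25
tcp_pos: [0.4732, -0.143, 0.3107]
ee_rot: [[0.001, -1.0, 0.016], [-1.0, -0.001, -0.002], [0.002, -0.016, -1.0]]
wrist_force: [0.5, 1.2, -0.2]
gripper_width: 0.446
gripper_force: 30.0
time_s: 16.45
tcp_pos: [0.6449, 0.1901, 0.3022]
ee_rot: [[-0.0, -1.0, -0.001], [-1.0, 0.0, -0.001], [0.001, 0.001, -1.0]]
wrist_force: [0.1, 0.6, -1.2]
gripper_width: 0.449
gripper_force: 30.0
```

```bash
python3 -m handwheel '[[[0,0,0,0,0,0.03,0.02],[0,0,0,0,0,0.03,0.02],[0,0,0,0,0,0.02,0.02],[0,0,0,0,0,0.01,0.02],[0,0,0,0,0,0.005,0.02],[0,0,0,0,0,0.005,0.02],[0,0,0,0,0,0,0.02],[0,0,0,0,0,0,0.02]]]';python3 -m handwheel '[[[0,0,0,0,0,0.002,0.02],[0,0,0,0,0,0.002,0.02],[0,0,0,0,0,0.002,0.02],[0,0,0,0,0,0.002,0.02],[0,0,0,0,0,0,0.02]]]'
```

```text
time_s: 17.25
tcp_pos: [0.6458, 0.1907, 0.204]
ee_rot: [[0.0, -1.0, 0.002], [-1.0, -0.0, 0.0], [-0.0, -0.002, -1.0]]
wrist_force: [0.5, -1.0, -1.4]
gripper_width: 0.45
gripper_force: 30.0
time_s: 17.75
tcp_pos: [0.6464, 0.1908, 0.1967]
ee_rot: [[0.001, -1.0, 0.004], [-1.0, -0.001, 0.001], [-0.001, -0.004, -1.0]]
wrist_force: [0.7, -1.1, 5.1]
gripper_width: 0.451
gripper_force: 30.0
```

```bash
python3 -m handwheel '[[[0,0,0,0,0,0.002,0.02],[0,0,0,0,0,0.002,0.02],[0,0,0,0,0,0.002,0.02],[0,0,0,0,0,0,0.02]]]';python3 -m handwheel '[[[0,0,0,0,0,0.002,0.02],[0,0,0,0,0,0.002,0.02],[0,0,0,0,0,0,0.02]]]'
```

```text
time_s: 18.15
tcp_pos: [0.6466, 0.191, 0.1915]
ee_rot: [[0.001, -1.0, 0.005], [-1.0, -0.001, 0.001], [-0.001, -0.005, -1.0]]
wrist_force: [-0.1, -0.4, 4.4]
gripper_width: 0.45
gripper_force: 30.0
time_s: 18.45
tcp_pos: [0.6457, 0.191, 0.1848]
ee_rot: [[-0.0, -1.0, 0.001], [-1.0, 0.0, 0.001], [-0.001, -0.001, -1.0]]
wrist_force: [2.4, -0.5, -3.0]
gripper_width: 0.451
gripper_force: 30.0
```

```bash
python3 -m handwheel '[[[0,0,0,0,0,0.002,0.02],[0,0,0,0,0,0.002,0.02],[0,0,0,0,0,0.001,0.02],[0,0,0,0,0,0,0.02],[0,0,0,0,0,0,0.02]]]';python3 -m handwheel '[[[0,0,0,0,0,0.001,0.02],[0,0,0,0,0,0,0.02],[0,0,0,0,0,0,0.02]]]'
```

```text
time_s: 18.95
tcp_pos: [0.6448, 0.1902, 0.1818]
ee_rot: [[0.0, -1.0, -0.0], [-1.0, -0.0, -0.001], [0.001, 0.0, -1.0]]
wrist_force: [-2.5, -2.0, 9.4]
gripper_width: 0.446
gripper_force: 30.0
time_s: 19.25
tcp_pos: [0.6448, 0.1902, 0.1818]
ee_rot: [[0.001, -1.0, 0.0], [-1.0, -0.001, -0.001], [0.001, -0.0, -1.0]]
wrist_force: [-5.0, -2.0, 12.6]
gripper_width: 0.448
gripper_force: 30.0
```

```bash
python3 -m handwheel '[[[0,0,0,0,0,-0.003,0.02],[0,0,0,0,0,0,0.02],[0,0,0,0,0,0,0.087],[0,0,0,0,0,0,0.087],[0,0,0,0,0,0,0.087],[0,0,0,0,0,0,0.087],[0,0,0,0,0,0,0.087],[0,0,0,0,0,0,0.087],[0,0,0,0,0,-0.02,0.087],[0,0,0,0,0,-0.05,0.087],[0,0,0,0,0,-0.05,0.087]]]'|head -4; python3 -m handwheel '[[[0,0,0,0.04,0.006,0,0.087],[0,0,0,0.04,0.006,0,0.087],[0,0,0,0.04,0.006,0,0.087],[0,0,0,0.04,0.006,0,0.087],[0,0,0,0.04,0.005,0,0.087],[0,0,0,0.04,0.003,0,0.087],[0,0,0,0.04,0,0,0.087],[0,0,0,0,0,0,0.087],[0,0,0,0,0,0,0.087]]]' | head -2; python3 look.py w7.png
```

```text
time_s: 20.35
tcp_pos: [0.6448, 0.1904, 0.3022]
ee_rot: [[0.0, -1.0, -0.002], [-1.0, -0.0, -0.002], [0.002, 0.002, -1.0]]
wrist_force: [2.4, 0.2, 0.1]
time_s: 21.25
tcp_pos: [0.6132, -0.0901, 0.3018]
[ 0.6132 -0.0901  0.3018]
[[-0.002, -1.0, 0.0], [-1.0, 0.002, 0.0003], [-0.0003, -0.0, -1.0]]
blue 5572 [125, 157, 119, 91] [ 0.7638 -0.0621  0.102 ]
yellow 206 [218, 15, 22, 50] [ 0.7011 -0.2307  0.102 ]
green 747 [299, 92, 39, 41] [ 0.6117 -0.1603  0.102 ]
green 155 [326, 298, 14, 31] [0.594  0.0824 0.102 ]
```

```bash
python3 -m handwheel '[[[0,0,0,0.035,0.001,0,0.087],[0,0,0,0.035,0,0.01,0.087],[0,0,0,0,0,0.04,0.087],[0,0,0,0,0,0.04,0.087],[0,0,0,0,0,0.04,0.087],[0,0,0,0,0,0.04,0.087],[0,0,0,0,0,0.03,0.087],[0,0,0,0,0,0.019,0.087],[0,0,0,0,0,0,0.087],[0,0,0,0,0,0,0.087]]]'; python3 -m handwheel '[[[0,0,0,0,0,0,0.02],[0,0,0,0,0,0,0.02],[0,0,0,0,0,0,0.02],[0,0,0,0,0,0,0.02],[0,0,0,0,0,0,0.02],[0,0,0,0,0,0,0.02],[0,0,0,0,0,0,0.02],[0,0,0,0,0,0,0.02],[0,0,0,0,0,0,0.02]]]'
```

```text
time_s: 22.3
tcp_pos: [0.6131, -0.1583, 0.0833]
ee_rot: [[0.002, -1.0, 0.0], [-1.0, -0.002, -0.0], [0.0, -0.0, -1.0]]
wrist_force: [-0.2, -0.4, 0.1]
gripper_width: 1.0
gripper_force: 0.0
time_s: 23.2
tcp_pos: [0.6124, -0.1593, 0.0828]
ee_rot: [[-0.0, -1.0, -0.0], [-1.0, 0.0, -0.0], [0.0, 0.0, -1.0]]
wrist_force: [0.5, -0.5, -0.1]
gripper_width: 0.447
gripper_force: 30.0
```

```bash
python3 -m handwheel '[[[0,0,0,0,0,-0.02,0.02],[0,0,0,0,0,-0.05,0.02],[0,0,0,0,0,-0.05,0.02],[0,0,0,0,0,-0.05,0.02],[0,0,0,0,0,-0.05,0.02],[0,0,0,0,0,0,0.02]]]'; python3 -m handwheel '[[[0,0,0,-0.039,-0.0035,0,0.02],[0,0,0,-0.039,-0.0035,0,0.02],[0,0,0,-0.039,-0.0033,0,0.02],[0,0,0,-0.039,-0.0033,0,0.02],[0,0,0,-0.039,-0.003,0,0.02],[0,0,0,-0.039,-0.003,0,0.02],[0,0,0,0,0,0,0.02],[0,0,0,0,0,0,0.02],[0,0,0,0,0,0,0.02]]]'
```

```text
time_s: 23.8
tcp_pos: [0.6155, -0.1603, 0.3122]
ee_rot: [[0.001, -1.0, 0.017], [-1.0, -0.001, -0.003], [0.003, -0.017, -1.0]]
wrist_force: [-0.8, -0.7, 0.7]
gripper_width: 0.449
gripper_force: 30.0
time_s: 24.7
tcp_pos: [0.6317, 0.074, 0.3024]
ee_rot: [[-0.001, -1.0, -0.001], [-1.0, 0.001, -0.0], [0.0, 0.001, -1.0]]
wrist_force: [-0.6, 0.5, -1.5]
gripper_width: 0.453
gripper_force: 30.0
```

```bash
python3 -m handwheel '[[[0,0,0,0,0,0.03,0.02],[0,0,0,0,0,0.03,0.02],[0,0,0,0,0,0.02,0.02],[0,0,0,0,0,0.01,0.02],[0,0,0,0,0,0.005,0.02],[0,0,0,0,0,0.005,0.02],[0,0,0,0,0,0,0.02],[0,0,0,0,0,0,0.02]]]';python3 -m handwheel '[[[0,0,0,0,0,0.002,0.02],[0,0,0,0,0,0.002,0.02],[0,0,0,0,0,0.002,0.02],[0,0,0,0,0,0.002,0.02],[0,0,0,0,0,0,0.02]]]'
```

```text
time_s: 25.5
tcp_pos: [0.6324, 0.0748, 0.2038]
ee_rot: [[0.0, -1.0, 0.002], [-1.0, -0.0, 0.0], [-0.0, -0.002, -1.0]]
wrist_force: [-0.2, 1.1, -1.9]
gripper_width: 0.45
gripper_force: 30.0
time_s: 26.0
tcp_pos: [0.6326, 0.075, 0.196]
ee_rot: [[0.001, -1.0, 0.003], [-1.0, -0.001, 0.001], [-0.001, -0.003, -1.0]]
wrist_force: [-0.1, 0.2, 2.9]
gripper_width: 0.448
gripper_force: 30.0
```

```bash
python3 -m handwheel '[[[0,0,0,0,0,0.002,0.02],[0,0,0,0,0,0.002,0.02],[0,0,0,0,0,0.002,0.02],[0,0,0,0,0,0.002,0.02],[0,0,0,0,0,0.002,0.02],[0,0,0,0,0,0,0.02]]]';python3 -m handwheel '[[[0,0,0,0,0,0.002,0.02],[0,0,0,0,0,0.002,0.02],[0,0,0,0,0,0.001,0.02],[0,0,0,0,0,0,0.02],[0,0,0,0,0,0,0.02]]]'
```

```text
time_s: 26.6
tcp_pos: [0.6313, 0.0749, 0.1826]
ee_rot: [[-0.001, -1.0, -0.002], [-1.0, 0.001, 0.001], [-0.001, 0.002, -1.0]]
wrist_force: [2.7, 1.1, -5.4]
gripper_width: 0.45
gripper_force: 30.0
time_s: 27.1
tcp_pos: [0.6314, 0.0749, 0.1818]
ee_rot: [[0.001, -1.0, -0.0], [-1.0, -0.001, -0.0], [0.0, 0.0, -1.0]]
wrist_force: [-4.3, 0.9, 8.9]
gripper_width: 0.454
gripper_force: 30.0
```

```bash
python3 -m handwheel '[[[0,0,0,0,0,0.001,0.02],[0,0,0,0,0,-0.003,0.02],[0,0,0,0,0,0,0.087],[0,0,0,0,0,0,0.087],[0,0,0,0,0,0,0.087],[0,0,0,0,0,0,0.087],[0,0,0,0,0,0,0.087],[0,0,0,0,0,0,0.087],[0,0,0,0,0,-0.02,0.087],[0,0,0,0,0,-0.05,0.087],[0,0,0,0,0,-0.05,0.087]]]'|head -2; python3 -m handwheel '[[[0,0,0,-0.05,0.03,0,0.087],[0,0,0,-0.05,0.03,0,0.087],[0,0,0,-0.05,0.03,0,0.087],[0,0,0,-0.05,0.01,0,0.087],[0,0,0,0,0,0,0.087],[0,0,0,0,0,0,0.087]]]'|head -2;  python3 look.py w8.png; python3 -c "
from h import *
im,_=snap('scene','s8.png'); a=im[150:280,240:410,::-1]
cv2.imwrite('pics/s8c.png',np.hstack([cv2.resize(a,(400,306)),cv2.resize(cv2.imread('pics/w8.png'),(400,306))]))"
```

```text
time_s: 28.2
tcp_pos: [0.6314, 0.0745, 0.3023]
time_s: 28.8
tcp_pos: [0.5444, 0.2536, 0.3017]
[0.5444 0.2536 0.3017]
[[0.0025, -1.0, -0.0003], [-1.0, -0.0025, -0.0003], [0.0003, 0.0003, -1.0]]
blue 682 [286, 85, 75, 68] [0.5379 0.1899 0.102 ]
blue 1994 [302, 112, 70, 61] [0.5232 0.2145 0.102 ]
blue 160 [0, 233, 23, 13] [0.9043 0.3277 0.102 ]
yellow 2989 [155, 70, 112, 90] [0.6568 0.186  0.102 ]
yellow 1453 [239, 308, 85, 35] [0.5892 0.4432 0.102 ]
green 740 [191, 0, 85, 49] [0.6275 0.0992 0.102 ]
green 609 [431, 9, 28, 29] [0.4183 0.0976 0.102 ]
```

View pics/s8c.png

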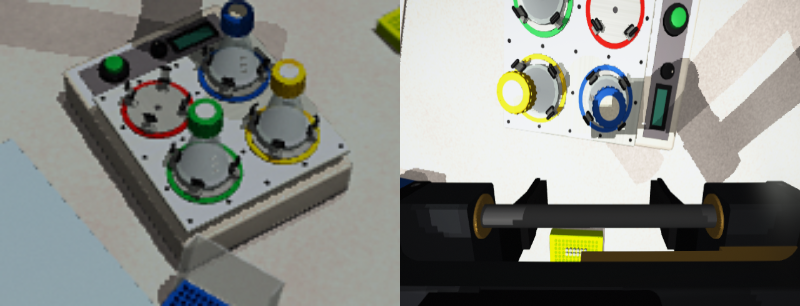

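All three flasks are home: green, yellow and blue stand upright in rings of their own colour. Start the proof pulls with blue.

```bash
python3 -m handwheel '[[[0,0,0,0.025,0.006,0,0.087],[0,0,0,0.025,0.007,0,0.087],[0,0,0,0,0,0,0.087],[0,0,0,0,0,0.04,0.087],[0,0,0,0,0,0.04,0.087],[0,0,0,0,0,0.03,0.087],[0,0,0,0,0,0.01,0.087],[0,0,0,0,0,0,0.087],[0,0,0,0,0,0,0.087]]]'; python3 -m handwheel '[[[0,0,0,0,0,0,0.02],[0,0,0,0,0,0,0.02],[0,0,0,0,0,0,0.02],[0,0,0,0,0,0,0.02],[0,0,0,0,0,0,0.02],[0,0,0,0,0,0,0.02],[0,0,0,0,0,0,0.02],[0,0,0,0,0,0,0.02],[0,0,0,0,0,0,0.02],[0,0,0,0,0,0,0.02]]]'; python3 -m handwheel '[[[0,0,0,0,0,0,0.02]]]'
```

```text
time_s: 29.8
tcp_pos: [0.5333, 0.2027, 0.1835]
ee_rot: [[-0.0, -1.0, 0.003], [-1.0, 0.0, 0.001], [-0.001, -0.003, -1.0]]
wrist_force: [0.7, 0.7, -0.4]
gripper_width: 0.998
gripper_force: 0.0
time_s: 30.8
tcp_pos: [0.5319, 0.2024, 0.1818]
ee_rot: [[0.0, -1.0, -0.0], [-1.0, -0.0, -0.0], [0.0, 0.0, -1.0]]
wrist_force: [-1.1, -0.3, -0.6]
gripper_width: 0.448
gripper_force: 29.9
time_s: 30.9
tcp_pos: [0.5319, 0.2024, 0.1818]
ee_rot: [[0.0, -1.0, -0.0], [-1.0, -0.0, -0.0], [0.0, 0.0, -1.0]]
wrist_force: [-0.2, 0.2, 1.1]
gripper_width: 0.449
gripper_force: 29.9
```

```bash
python3 -m handwheel '[[[0,0,0,0,0,-0.0005,0.02],[0,0,0,0,0,-0.0005,0.02],[0,0,0,0,0,0,0.02],[0,0,0,0,0,0,0.02]]]' | grep -E "tcp|wrist"; python3 -m handwheel '[[[0,0,0,0,0,-0.0005,0.02],[0,0,0,0,0,0,0.02],[0,0,0,0,0,0,0.02]]]'| grep -E "tcp|wrist"
```

```text
tcp_pos: [0.5318, 0.2023, 0.1822]
wrist_force: [1.2, -0.8, -4.3]
tcp_pos: [0.5316, 0.2022, 0.1825]
wrist_force: [1.1, -1.0, -7.4]
```

```bash
python3 -m handwheel '[[[0,0,0,0,0,-0.0003,0.02],[0,0,0,0,0,-0.0002,0.02],[0,0,0,0,0,0,0.02]]]'| grep -E "tcp|wrist"; python3 -m handwheel '[[[0,0,0,0,0,0,0.02],[0,0,0,0,0,0,0.02]]]'| grep -E "tcp|wrist"
```

```text
tcp_pos: [0.5314, 0.2022, 0.1828]
wrist_force: [2.5, 0.5, -11.4]
tcp_pos: [0.5314, 0.2021, 0.183]
wrist_force: [1.9, -0.9, -12.7]
```

```bash
python3 -m handwheel '[[[0,0,0,0,0,0.0004,0.02],[0,0,0,0,0,0,0.02]]]'| grep -E "tcp|wrist"; python3 -m handwheel '[[[0,0,0,0,0,0,0.02],[0,0,0,0,0,0,0.02],[0,0,0,0,0,0,0.02],[0,0,0,0,0,0,0.02]]]'| grep -E "tcp|wrist"
```

```text
tcp_pos: [0.5314, 0.2021, 0.183]
wrist_force: [1.0, -0.4, -13.1]
tcp_pos: [0.5315, 0.2022, 0.183]
wrist_force: [1.0, 0.0, -12.7]
```

```bash
python3 -m handwheel '[[[0,0,0,0,0,0.0005,0.02],[0,0,0,0,0,0.0005,0.02],[0,0,0,0,0,0.0005,0.02],[0,0,0,0,0,0.0005,0.02],[0,0,0,0,0,0.0005,0.02],[0,0,0,0,0,0,0.02],[0,0,0,0,0,0,0.02]]]'| grep -E "tcp|wrist"
```

```text
tcp_pos: [0.5328, 0.2028, 0.1822]
wrist_force: [-0.0, 0.2, -2.4]
```

```bash
python3 -m handwheel '[[[0,0,0,0,0,0.0005,0.02],[0,0,0,0,0,0.0005,0.02],[0,0,0,0,0,0,0.02],[0,0,0,0,0,0,0.02]]]'| grep -E "tcp|wrist"; python3 -m handwheel '[[[0,0,0,0,0,0.0005,0.02],[0,0,0,0,0,0.0005,0.02],[0,0,0,0,0,0,0.02],[0,0,0,0,0,0,0.02]]]'| grep -E "tcp|wrist"
```

```text
tcp_pos: [0.533, 0.2024, 0.1819]
wrist_force: [-1.2, -2.4, 5.3]
tcp_pos: [0.533, 0.2022, 0.1818]
wrist_force: [-3.5, -3.1, 8.3]
```

```bash
python3 -m handwheel '[[[0,0,0,0,0,-0.001,0.02],[0,0,0,0,0,-0.001,0.02],[0,0,0,0,0,0,0.087],[0,0,0,0,0,0,0.087],[0,0,0,0,0,0,0.087],[0,0,0,0,0,0,0.087],[0,0,0,0,0,0,0.087],[0,0,0,0,0,0,0.087],[0,0,0,0,0,-0.02,0.087],[0,0,0,0,0,-0.05,0.087],[0,0,0,0,0,0,0.087]]]'|head -2; python3 -m handwheel '[[[0,0,0,0.006,-0.04,0,0.087],[0,0,0,0.006,-0.04,0,0.087],[0,0,0,0,-0.032,0,0.087],[0,0,0,0,0,0,0.087],[0,0,0,0,0,0,0.087]]]'|head -2
```

```text
time_s: 35.3
tcp_pos: [0.5356, 0.2039, 0.2582]
time_s: 35.8
tcp_pos: [0.6441, 0.1902, 0.2498]
```

```bash
python3 -m handwheel '[[[0,0,0,0,0,0.03,0.087],[0,0,0,0,0,0.025,0.087],[0,0,0,0,0,0.0125,0.087],[0,0,0,0,0,0,0.087],[0,0,0,0,0,0,0.087]]]' | grep -E "tcp|wrist"; python3 -m handwheel '[[[0,0,0,0,0,0,0.02],[0,0,0,0,0,0,0.02],[0,0,0,0,0,0,0.02],[0,0,0,0,0,0,0.02],[0,0,0,0,0,0,0.02],[0,0,0,0,0,0,0.02],[0,0,0,0,0,0,0.02],[0,0,0,0,0,0,0.02],[0,0,0,0,0,0,0.02],[0,0,0,0,0,0,0.02],[0,0,0,0,0,0,0.02]]]'; python3 -m handwheel '[[[0,0,0,0,0,-0.0005,0.02],[0,0,0,0,0,-0.0005,0.02],[0,0,0,0,0,0,0.02],[0,0,0,0,0,0,0.02],[0,0,0,0,0,0,0.02]]]'| grep -E "tcp|wrist"
```

```text
tcp_pos: [0.6443, 0.1907, 0.1849]
wrist_force: [0.6, 0.1, 0.4]
time_s: 37.4
tcp_pos: [0.6442, 0.1905, 0.1835]
ee_rot: [[-0.0, -1.0, 0.001], [-1.0, 0.0, 0.0], [-0.0, -0.001, -1.0]]
wrist_force: [1.2, -0.0, -0.7]
gripper_width: 0.455
gripper_force: 30.0
tcp_pos: [0.6438, 0.1904, 0.1836]
wrist_force: [2.8, 0.0, -6.3]
```

```bash
python3 -m handwheel '[[[0,0,0,0,0,-0.0003,0.02],[0,0,0,0,0,0,0.02],[0,0,0,0,0,0,0.02]]]'| grep -E "tcp|wrist"; python3 -m handwheel '[[[0,0,0,0,0,-0.0003,0.02],[0,0,0,0,0,0,0.02],[0,0,0,0,0,0,0.02]]]'| grep -E "tcp|wrist"
```

```text
tcp_pos: [0.6436, 0.1903, 0.1839]
wrist_force: [3.2, 0.7, -9.5]
tcp_pos: [0.6435, 0.1904, 0.184]
wrist_force: [4.1, 0.9, -12.7]
```

```bash
python3 -m handwheel '[[[0,0,0,0,0,0.0003,0.02],[0,0,0,0,0,0,0.02],[0,0,0,0,0,0,0.02]]]'| grep -E "tcp|wrist"; python3 -m handwheel '[[[0,0,0,0,0,0,0.02],[0,0,0,0,0,0,0.02],[0,0,0,0,0,0,0.02]]]'| grep -E "tcp|wrist"
```

```text
tcp_pos: [0.6436, 0.1904, 0.1841]
wrist_force: [2.4, 1.3, -13.1]
tcp_pos: [0.6436, 0.1905, 0.1843]
wrist_force: [3.0, 0.9, -13.9]
```

```bash
python3 -m handwheel '[[[0,0,0,0,0,0.0005,0.02],[0,0,0,0,0,0.0005,0.02],[0,0,0,0,0,0.0005,0.02],[0,0,0,0,0,0.0005,0.02],[0,0,0,0,0,0.0005,0.02],[0,0,0,0,0,0.0005,0.02],[0,0,0,0,0,0.0005,0.02],[0,0,0,0,0,0,0.02],[0,0,0,0,0,0,0.02]]]'| grep -E "tcp|wrist"; python3 -m handwheel '[[[0,0,0,0,0,0.0005,0.02],[0,0,0,0,0,0.0005,0.02],[0,0,0,0,0,0,0.02],[0,0,0,0,0,0,0.02]]]'| grep -E "tcp|wrist"
```

```text
tcp_pos: [0.6447, 0.1902, 0.1834]
wrist_force: [-0.8, -0.8, 3.4]
tcp_pos: [0.6449, 0.19, 0.1833]
wrist_force: [-1.7, -1.6, 8.2]
```

```bash
python3 -m handwheel '[[[0,0,0,0,0,-0.001,0.02],[0,0,0,0,0,-0.001,0.02],[0,0,0,0,0,0,0.087],[0,0,0,0,0,0,0.087],[0,0,0,0,0,0,0.087],[0,0,0,0,0,0,0.087],[0,0,0,0,0,0,0.087],[0,0,0,0,0,0,0.087],[0,0,0,0,0,-0.02,0.087],[0,0,0,0,0,-0.05,0.087],[0,0,0,0,0,0,0.087]]]'|head -2; python3 -m handwheel '[[[0,0,0,0.04,0.006,0,0.087],[0,0,0,0.04,0.007,0,0.087],[0,0,0,0.035,0,0,0.087],[0,0,0,0,0,0,0.087],[0,0,0,0,0,0,0.087]]]'|head -2
```

```text
time_s: 41.5
tcp_pos: [0.6475, 0.1912, 0.2605]
time_s: 42.0
tcp_pos: [0.6311, 0.0748, 0.2526]
```

```bash
python3 -m handwheel '[[[0,0,0,0,0,0.03,0.087],[0,0,0,0,0,0.025,0.087],[0,0,0,0,0,0.015,0.087],[0,0,0,0,0,0,0.087],[0,0,0,0,0,0,0.087]]]' | grep -E "tcp|wrist"; python3 -m handwheel '[[[0,0,0,0,0,0,0.02],[0,0,0,0,0,0,0.02],[0,0,0,0,0,0,0.02],[0,0,0,0,0,0,0.02],[0,0,0,0,0,0,0.02],[0,0,0,0,0,0,0.02],[0,0,0,0,0,0,0.02],[0,0,0,0,0,0,0.02],[0,0,0,0,0,0,0.02],[0,0,0,0,0,0,0.02],[0,0,0,0,0,0,0.02]]]'; python3 -m handwheel '[[[0,0,0,0,0,-0.0005,0.02],[0,0,0,0,0,-0.0005,0.02],[0,0,0,0,0,0,0.02],[0,0,0,0,0,0,0.02],[0,0,0,0,0,0,0.02]]]'| grep -E "tcp|wrist"
```

```text
tcp_pos: [0.6315, 0.0764, 0.1825]
wrist_force: [0.2, 0.0, 0.4]
time_s: 43.6
tcp_pos: [0.6311, 0.0754, 0.1823]
ee_rot: [[0.0, -1.0, 0.0], [-1.0, -0.0, 0.0], [-0.0, -0.0, -1.0]]
wrist_force: [0.7, 0.3, -0.5]
gripper_width: 0.45
gripper_force: 30.0
tcp_pos: [0.6308, 0.0754, 0.1825]
wrist_force: [2.7, 0.1, -6.8]
```

```bash
python3 -m handwheel '[[[0,0,0,0,0,-0.0003,0.02],[0,0,0,0,0,0,0.02],[0,0,0,0,0,0,0.02]]]'| grep -E "tcp|wrist"; python3 -m handwheel '[[[0,0,0,0,0,-0.0001,0.02],[0,0,0,0,0,0,0.02],[0,0,0,0,0,0,0.02]]]'| grep -E "tcp|wrist"; python3 -m handwheel '[[[0,0,0,0,0,0,0.02],[0,0,0,0,0,0,0.02]]]'| grep -E "tcp|wrist"
```

```text
tcp_pos: [0.6306, 0.0754, 0.1828]
wrist_force: [2.6, -0.3, -8.5]
tcp_pos: [0.6305, 0.0753, 0.1829]
wrist_force: [1.5, -1.2, -10.6]
tcp_pos: [0.6305, 0.0753, 0.183]
wrist_force: [2.2, -1.1, -11.3]
```

```bash
python3 -m handwheel '[[[0,0,0,0,0,0.0002,0.02],[0,0,0,0,0,0,0.02],[0,0,0,0,0,0,0.02],[0,0,0,0,0,0,0.02]]]'| grep -E "tcp|wrist"; python3 -m handwheel '[[[0,0,0,0,0,0.0005,0.02],[0,0,0,0,0,0.0005,0.02],[0,0,0,0,0,0.0005,0.02],[0,0,0,0,0,0.0005,0.02],[0,0,0,0,0,0.0005,0.02],[0,0,0,0,0,0.0005,0.02],[0,0,0,0,0,0.0005,0.02],[0,0,0,0,0,0.0003,0.02],[0,0,0,0,0,0,0.02],[0,0,0,0,0,0,0.02]]]'| grep -E "tcp|wrist"
```

```text
tcp_pos: [0.6306, 0.0753, 0.1831]
wrist_force: [1.2, -1.0, -12.8]
tcp_pos: [0.6321, 0.0754, 0.1822]
wrist_force: [-0.7, 0.2, 5.7]
```

Green is proved. Release and go to the start key with the fingers closed.

```bash
python3 -m handwheel '[[[0,0,0,0,0,0.0005,0.02],[0,0,0,0,0,0,0.02],[0,0,0,0,0,-0.001,0.02],[0,0,0,0,0,0,0.087],[0,0,0,0,0,0,0.087],[0,0,0,0,0,0,0.087],[0,0,0,0,0,0,0.087],[0,0,0,0,0,0,0.087],[0,0,0,0,0,0,0.087],[0,0,0,0,0,-0.02,0.087],[0,0,0,0,0,-0.05,0.087],[0,0,0,0,0,0,0.087]]]'|head -2; python3 -m handwheel '[[[0,0,0,-0.003,0.04,0,0.087],[0,0,0,-0.003,0.04,0,0],[0,0,0,-0.004,0.04,0,0],[0,0,0,-0.004,0.04,0,0],[0,0,0,-0.004,0.04,0,0],[0,0,0,0,0.02,0,0],[0,0,0,0,0,0.03,0],[0,0,0,0,0,0.03,0],[0,0,0,0,0,0.03,0],[0,0,0,0,0,0.03,0],[0,0,0,0,0,0,0],[0,0,0,0,0,0,0]]]'; python3 -c "
from h import *
im,_=snap('scene','s9.png'); im2,_=snap('side','s9b.png'); cv2.imwrite('pics/s9c.png',np.hstack([cv2.resize(im[120:280,220:420,::-1],(400,320)),cv2.resize(im2[120:280,220:420,::-1],(400,320))]))"
```

```text
time_s: 47.5
tcp_pos: [0.6347, 0.0757, 0.258]
time_s: 48.7
tcp_pos: [0.4115, 0.0935, 0.1308]
ee_rot: [[0.001, -1.0, 0.001], [-1.0, -0.001, -0.0], [0.0, -0.001, -1.0]]
wrist_force: [0.8, -0.3, 0.8]
gripper_width: 0.081
gripper_force: 0.0
```

View pics/s9c.png

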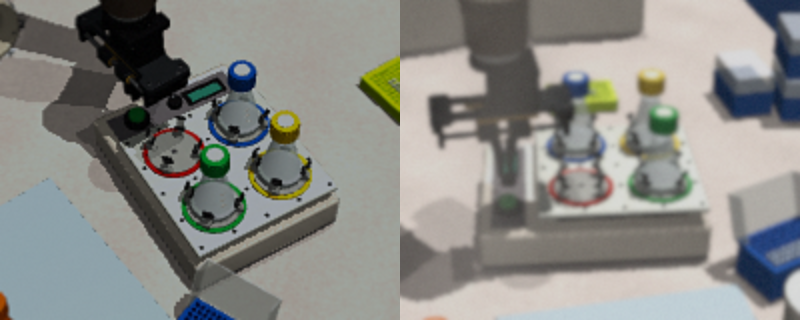

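Flasks stand home and the closed fingers are above the key. Press until the force shows.

```bash
python3 -m handwheel '[[[0,0,0,0,0,0.02,0],[0,0,0,0,0,0.01,0],[0,0,0,0,0,0.006,0],[0,0,0,0,0,0.004,0],[0,0,0,0,0,0,0],[0,0,0,0,0,0,0]]]'| grep -E "tcp|wrist"; python3 -m handwheel '[[[0,0,0,0,0,0.002,0],[0,0,0,0,0,0.002,0],[0,0,0,0,0,0.002,0],[0,0,0,0,0,0,0],[0,0,0,0,0,0,0]]]'| grep -E "tcp|wrist"
```

```text
tcp_pos: [0.4113, 0.0936, 0.0905]
wrist_force: [-0.0, -0.2, 0.0]
tcp_pos: [0.4114, 0.0937, 0.0845]
wrist_force: [0.2, 0.4, 3.3]
```

```bash
python3 -m handwheel '[[[0,0,0,0,0,0.002,0],[0,0,0,0,0,0.001,0],[0,0,0,0,0,0,0],[0,0,0,0,0,0,0]]]'| grep -E "tcp|wrist"; python3 -m handwheel '[[[0,0,0,0,0,0.001,0],[0,0,0,0,0,0.001,0],[0,0,0,0,0,0,0],[0,0,0,0,0,0,0]]]'| grep -E "tcp|wrist"
```

```text
tcp_pos: [0.4115, 0.0937, 0.0823]
wrist_force: [-2.0, 0.2, 12.6]
tcp_pos: [0.4116, 0.0937, 0.082]
wrist_force: [-8.1, 1.3, 27.6]
```

The key reached its hard stop (3 N at first, then stiff). Retreat up and check everything once.

```bash
python3 -m handwheel '[[[0,0,0,0,0,-0.003,0],[0,0,0,0,0,-0.01,0],[0,0,0,0,0,-0.04,0],[0,0,0,0,0,-0.05,0],[0,0,0,0,0,-0.05,0],[0,0,0,0,0,-0.05,0],[0,0,0,-0.04,0,0,0],[0,0,0,-0.04,0,0,0],[0,0,0,-0.04,0,0,0],[0,0,0,-0.04,0,0,0],[0,0,0,0,0,0,0],[0,0,0,0,0,0,0]]]'| grep -E "tcp|wrist"; python3 -c "
from h import *
im,_=snap('scene','sA.png'); im2,_=snap('wrist','sAb.png'); cv2.imwrite('pics/sAc.png',np.hstack([cv2.resize(im[120:280,220:420,::-1],(400,320)),cv2.resize(im2[:,:,::-1],(400,320))]))"
```

```text
tcp_pos: [0.4102, 0.2535, 0.281]
wrist_force: [-0.8, -0.1, -0.6]
```

View pics/sAc.png

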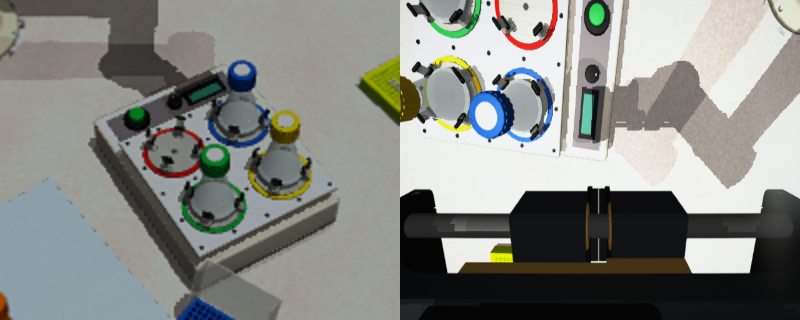

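All three flasks stand home in their clamps, the key is up, and the robot is clear.

```bash
python3 -c "
from station import r
print(r.finish_job())"
```

```text
the job is handed in; nothing more can be done
None
```

The job is handed in, no verdict shown: the blue, yellow and green flasks (red was absent) are seated in their clamps and were each proof-pulled, peaking at about 13–14 N at the wrist instead of 10 N without tearing out, and the start key was pressed to its stop and let up.

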